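Set a coffee service out on its tray

TASK

Set the repaired coffee service out on the tray, everything put down gently and left standing upright: the coffee pot in the middle, and in line with it along the tray's length the milk jug on its left and the sugar bowl on its right (left and right as seen from the robot), about 10 cm from the pot centre to centre, with the handles of pot and jug turned towards the robot. Put the lid on the sugar bowl, properly seated, and lay the sugar tongs flat on the tray straight in front of the bowl, on the robot's side, lengthwise along the tray, midway between the bowl and the tray's front rim. Knock nothing over and leave the unfinished tumbler and the tin of polish where they are.

Things in the scene. Friction and masses are not known exactly. Their poses are not given: they have to be found in the camera images.
- tray: Fixed silver tray, rounded rectangle 260 (x) by 360 mm (y) over its round rim, a loop handle at each short end (to 200 mm from the centre, 25 mm high). Floor 240 x 340 mm, its top 4 mm above the bench; rim top 13.5 mm up. Origin: centre of the underside, on the bench; x across it, away from the robot (yaw within 13 degrees); y lengthwise to the robot's left. Front: the long side nearest the robot.
- pot: Silver coffee pot, closed, one piece, 156 mm tall, 0.36-0.6 kg. Foot 74 mm wide, belly 86 at 50 up, straight neck 56 wide from 104 to 130 up (grip across y), lid rim 62 wide at 133-137, dome, black ball finial 14 wide, centre 149 up. Origin: centre of the underside; z up; x to the spout (tip 71 out, 129 up); black handle at -x (72 out, 45 to 130 up).
- jug: Silver milk jug, open, 88 mm tall, 0.16-0.26 kg: foot 46 mm wide, belly 62 at 34 up, straight neck 56 wide from 52 up to the rim (grip across y). Origin: centre of the underside; z up; x to the pouring lip (41 out, at the rim); silver loop handle at -x (58 out, 28 to 86 up).
- bowl: Silver sugar bowl, round, open, the lowest vessel: 50 mm tall, foot 42 mm wide, 66 at its widest (30 up), 64 at the rim, mouth 58 inside; no handle or lip; 0.14-0.24 kg. Origin: centre of the underside; z up; x and y mean nothing.
- lid: Silver lid of the sugar bowl: dome 66 mm wide (20 up at its middle) with a straight knob (16 wide at 26 to 41 up, top 44 up), on a locating spigot 46-48 wide, 6 deep, that goes into the bowl's mouth (5 mm play all round). Origin: centre of the spigot's underside; z up. Seated, the flange rests on the bowl's rim and the origin is 44 mm above the bowl's origin. 0.09 kg.
- tongs: Silver sugar tongs, rigid: two straight parallel straps joined by a round bow, 100 mm long (x), 24 wide (y), 8 high as they lie on the bench. Grip across y at the middle. Origin: centre of the underside; x lengthwise, bow at -x, claws at +x. 0.045 kg.
- beaker: Bystander, not of the service: an unfinished dull grey tumbler, open, 78 mm tall, 52 mm wide at the foot, 62 at the mouth, no handle or lip. Loose, 0.17 kg. Origin: centre of the underside, z up.
- tin: Bystander: flat round tin of polish, 62 mm wide, 27 high, dark with a bright lid. Loose. Origin: centre of the underside, z up.
There are look-alikes about, which are no part of the job. Leave any brown look-alike of the lid alone.

How it is judged:
By the outcome, as a careful person would: the job done as asked, in the order asked, and still so for the second after the job is handed in, with the robot touching nothing.
It also fails if it takes over 122 s, if anything falls off the work surface, if the arm or the gripper's body presses on something with over 40 N, if the wrist force passes 120 N, or if a joint passes its speed limit or range.

ROBOT

A 6-joint arm with a two-finger parallel gripper is mounted at the origin on the work surface. World frame = base frame: x ahead of the robot, y to its left, z up, the work surface at z = 0. Lengths are in mm, angles in rad, forces in N, time in s.
With the tool pointing down it reaches from about 325 to 925 mm from the base axis. Payload 3.1 kg.
Tool frame: the origin (TCP) lies on the centre line of the jaws, within the pads' length; the fingertips stand 17 mm ahead of it and the grasp point (between the pads) lies 2 mm behind it (arm.finger_overhang is the distance from the TCP to the fingertips, in mm); z points along the fingers, y is the line along which they close (so a half turn about z gives the same grasp; the last joint's range is limited). The gripper opens to 85 mm and grips with 20 to 120 N. Pads are 22 mm wide; open, the fingers measure 114 mm over their backs; the gripper's body (76 mm by 85 mm) begins 54 mm behind the grasp point. The pads swing forward as they close: fully open they stand 13 mm farther back than shut.
Start: joints at [1.191, 0.217, 1.613, -0, 1.311, -0.112], TCP at [165.362, 602.739, 248.3] pointing down, gripper open.
Joint ranges: [-2.75, 2.75], [-0.78, 2.1], [0.31, 2.55], [-1.13, 4.27], [0.13, 2.63], [-2.58, 2.58]. Speed limits (rad/s): [2.79, 2.79, 3.14, 3.14, 3.14, 3.14].

INTERFACE

Orientations are given as a unit quaternion [x, y, z, w].
In Python, from plant import arm, optics, workorder gives the robot as it stands.
- The arm moves only by the shell command python3 -m inch 'ROWS' [OPENING]. ROWS is rows parted by semicolons, their numbers by spaces, 1 to 5 of them, each of 4 numbers: dx, dy, dz in mm, then a turn about the tool's z in rad; each row is the pose to reach, as a shift and turn from the pose commanded when the command began, along the tool's axes at that moment; what a row does not reach only later rows make up. A row lasts 1/12 s, in which the tool goes at most 41.7 mm and 0.125 rad, less where a joint would pass 70% of its speed; a pose out of reach is approached as far as the arm can. OPENING is the finger opening in mm, set as the command begins (- or left out keeps the last). The fingers move at their own pace and stop on an object; the grip force is fixed at half the most. Time passes only in rows, so rows that do not move let the fingers close. It prints the time, the measured TCP pose, the force, the opening and the grip force at its end.
- arm.get_state(): the state, without advancing time (a new reading comes with each control period).
- optics.camera(name): name is "side" or "top" or "wrist"; returns the picture (480x640x3 uint8, red, green, blue); there is no depth.
- optics.camera_model(name): a dict with "fov_y" (degrees; the focal length in pixels is half the picture's height over the tangent of half this angle, whatever the lens; pixels are square), "cx", "cy" (the principal point, pixels), "cam_to_world" (4x4, takes a point from camera to world coordinates); the wrist camera has in their place "T_tool_cam" (4x4, takes a point from camera to tool coordinates, whose origin is the TCP and whose axes are the flange's). Camera axes: x right, y up, looking along -z (the intrinsics and any distortion apply to the point x, -y, -z); pixel columns grow to the right and rows downward; lengths in mm; the calibration is good to about 2 mm. A picture is of the moment at which its call begins: read the wrist's pose just before it. camera_model takes no time and is no camera call.
- workorder.close_job(): hands the job in; it is judged then, once.
The state is a dict: "clock": time; "joint_positions": joint angles; "qvel": joint speeds; "joint_efforts": joint torques, N m; "eef_pos": TCP position; "ee_rot": TCP orientation; "force": force on the tool from outside, world axes, zero at the start; "wrist_torque": the same for the moment, N m; "gripper_width": finger opening in mm; "finger_force": force on a finger pad.
Only numpy, scipy, OpenCV 4.12 (cv2) and the standard library are available. Lean on these libraries where they do the work, as an engineer would, in place of code of your own. Each camera call takes 0.05 s, during which the arm holds its last target. There are 200 camera calls.

## Working session

There is one attempt and no reset: what is moved stays moved. The work goes in short steps, Python scripts to look and compute and a shell command to move; the robot and the scene stay as the last step left them, time stands still between calls to the robot, and variables do not carry over. Pictures are saved under pics/ and viewed, at most 17 in all, crops included, and the job is handed in when it is done.

```bash
ls; mkdir -p pics; python3 - <<'E'
from plant import arm, optics, workorder
import cv2
s=arm.get_state();print(s)
for n in("side","top","wrist"):
    print(n,optics.camera_model(n))
for n in("side","top"):
    cv2.imwrite(f"pics/{n}0.png",optics.camera(n)[:,:,::-1])
E
```

```text
pics
{'clock': 0.0, 'joint_positions': array([ 1.19077702e+00,  2.17720678e-01,  1.61496739e+00,  1.21191173e-05,
        1.31130186e+00, -1.12190926e-01]), 'qvel': array([5.09627464e-04, 2.53599562e-04, 4.06424261e-05, 2.69714389e-03,
       1.52480797e-04, 2.68899629e-04]), 'joint_efforts': array([-3.61664797e-04, -3.96848345e+01, -3.03852797e+01, -2.81592111e-04,
        9.74769238e-03,  3.19371964e-06]), 'eef_pos': array([165.07334786, 601.98664648, 246.97162944]), 'ee_rot': array([ 1.33515756e-01,  9.91045966e-01, -1.16109468e-03, -2.97700439e-04]), 'force': array([0.05160826, 0.14179544, 0.35615397]), 'wrist_torque': array([-0.02504146,  0.01936429, -0.00133323]), 'finger_force': 0.0, 'gripper_width': 85.19066594723564}
side {'fov_y': 57.82152969222122, 'cx': 321.14080710463, 'cy': 246.60115856152137, 'cam_to_world': array([[ 9.39696653e-01,  1.70870118e-01, -2.96266102e-01,
         2.34936435e+02],
       [-3.41499817e-01,  5.16034505e-01, -7.85548385e-01,
        -7.22626032e+02],
       [ 1.86567857e-02,  8.39352007e-01,  5.43268011e-01,
         5.37013198e+02],
       [ 0
[... 259 characters left out ...]
],
       [-9.99810534e-01, -4.82030730e-03, -1.88589434e-02,
         1.85983219e+01],
       [-1.92050672e-02,  8.64076521e-02,  9.96074738e-01,
         1.45098942e+03],
       [ 0.00000000e+00,  0.00000000e+00,  0.00000000e+00,
         1.00000000e+00]])}
wrist {'fov_y': 65.2114520306097, 'cx': 312.7691663015067, 'cy': 234.25109274014997, 'T_tool_cam': array([[ 3.92677267e-04,  9.52367140e-01,  3.04953564e-01,
         7.81707727e+01],
       [ 9.99999734e-01, -5.61503182e-04,  4.65907054e-04,
        -8.97911693e-01],
       [ 6.14946966e-04,  3.04953300e-01, -9.52367107e-01,
        -1.24866630e+02],
       [ 0.00000000e+00,  0.00000000e+00,  0.00000000e+00,
         1.00000000e+00]])}
```

View pics/top0.png

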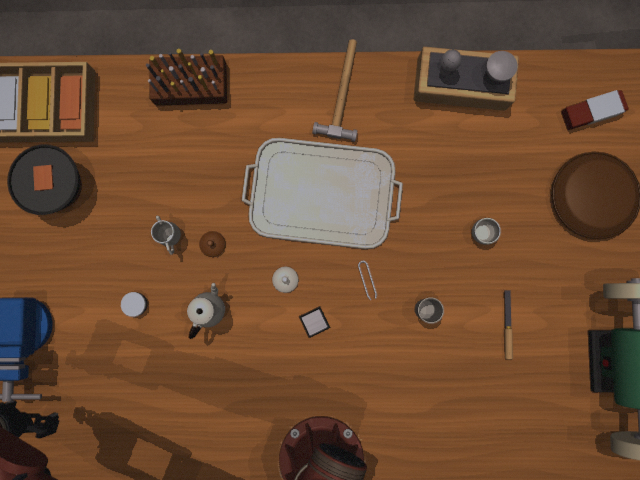

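View pics/side0.png

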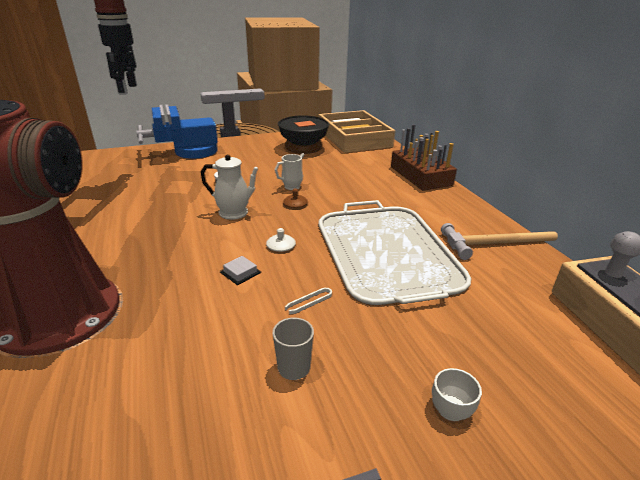

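The top view (pixels) shows these:
- **Tray:** (322,194).
- **Pot:** (205,312), black handle lower left, spout up.
- **Jug:** (165,234).
- **Bowl candidates:** the short bright vessel (486,231), which is the bowl, and the taller dull one (430,310), which is the beaker.
- **Lid candidates:** silver (285,280), which is the lid. Brown (212,244) is the look-alike, and the tin is at (133,304).
- **Tongs:** (367,280). The knife at (508,325) and the block at (314,322) don't belong to the job.

The side view agrees: the low bowl is at (456,395) and the tall tumbler at (294,348).

```bash
cat > h.py <<'E'
import numpy as np, cv2
from plant import arm, optics
from scipy.spatial.transform import Rotation as R
def cam(name,s=None):
    m=optics.camera_model(name); f=240/np.tan(np.radians(m["fov_y"]/2))
    if name=="wrist":
        s=s or arm.get_state(); T=np.eye(4); T[:3,:3]=R.from_quat(s["ee_rot"]).as_matrix(); T[:3,3]=s["eef_pos"]
        T=T@m["T_tool_cam"]
    else: T=m["cam_to_world"]
    return T,f,m["cx"],m["cy"]
def cast(c,uv,z):
    T,f,cx,cy=c; uv=np.atleast_2d(np.float64(uv))
    d=np.c_[(uv[:,0]-cx)/f,-(uv[:,1]-cy)/f,-np.ones(len(uv))]@T[:3,:3].T
    return T[:3,3]+d*((z-T[2,3])/d[:,2])[:,None]
def proj(c,p):
    T,f,cx,cy=c; q=(np.atleast_2d(p)-T[:3,3])@T[:3,:3]
    return np.c_[cx-f*q[:,0]/q[:,2], cy+f*q[:,1]/q[:,2]]
def snap(name,fn=None):
    s=arm.get_state(); im=optics.camera(name)[:,:,::-1].copy()
    if fn: cv2.imwrite("pics/"+fn,im)
    return im,cam(name,s)
def go(x,y,z,yaw=None):
    """tool shift; yaw = world direction wanted for the tool y axis, degrees (mod 180)"""
    s=arm.get_state(); M=R.from_quat(s["ee_rot"]).as_matrix()
    d=M.T@(np.array([x,y,z])-s["eef_pos"]); t=0
    if yaw is not None:
        cur=np.degrees(np.arctan2(M[1,1],M[0,1])); t=-np.radians((yaw-cur+90)%180-90)
    print("go",np.round(d,1),"turn %.3f"%t,"rows %.1f"%max(np.linalg.norm(d)/41.7,abs(t)/.125),"j6 %.2f"%s["joint_positions"][5])
E
python3 - <<'E'
from h import *
im=cv2.imread("pics/top0.png");c=cam("top")
hsv=cv2.cvtColor(im,cv2.COLOR_BGR2HSV)
m=((hsv[...,1]<75)&(hsv[...,2]>60)).astype(np.uint8)*255
def show(n,x0,y0,x1,y1,z):
    s=np.zeros_like(m);s[y0:y1,x0:x1]=m[y0:y1,x0:x1]
    s=cv2.morphologyEx(s,cv2.MORPH_CLOSE,np.ones((3,3)))
    k=max(cv2.findContours(s,cv2.RETR_EXTERNAL,cv2.CHAIN_APPROX_NONE)[0],key=cv2.contourArea)
    if n=="tray":
        P=cast(c,k[:,0],z)[:,:2]; r=cv2.minAreaRect(np.float32(P));print(n,r)
    (x,y),rad=cv2.minEnclosingCircle(k); M=cv2.moments(k)
    e=(M["m10"]/M["m00"],M["m01"]/M["m00"])
    print(n,"circ",np.round((x,y,rad),1),"cen",np.round(e,1),"world",np.round(cast(c,[(x,y),e],z),1).tolist(), cv2.boundingRect(k))
show("tray",236,130,410,255,13)
show("bowl",465,210,510,255,50); show("beaker",410,290,450,335,78)
show("lid",265,260,305,300,8); show("tongs",350,255,385,305,8)
show("jug",145,212,190,260,88); show("pot",180,280,230,345,110)
cr=np.hstack([cv2.resize(im[205:345,125:265],(390,390),interpolation=2),cv2.resize(im[250:345,355:450],(390,390),interpolation=2)])
cv2.imwrite("pics/crop0.png",cr)
E
```

```text
tray ((666.5555419921875, -7.771209716796875), (403.7790222167969, 259.8989562988281), 82.9885482788086)
tray circ [322.  192.5  80.5] cen [321.8 192.8] world [[666.1, -9.0, 13.0], [665.2, -8.6, 13.0]] (242, 138, 161, 111)
bowl circ [485.9 230.6  14.2] cen [486.2 230.5] world [[562.3, -409.9, 50.0], [562.7, -410.6, 50.0]] (472, 218, 29, 26)
beaker circ [429.5 310.   13.8] cen [430.3 309.9] world [[370.0, -261.9, 78.0], [370.2, -263.8, 78.0]] (418, 298, 26, 25)
lid circ [285.  279.1  13. ] cen [284.9 279.3] world [[446.2, 85.8, 8.0], [445.7, 86.0, 8.0]] (272, 267, 27, 26)
tongs circ [367.8 279.4  20. ] cen [366.5 277.4] world [[444.8, -123.0, 8.0], [449.8, -119.9, 8.0]] (358, 260, 19, 40)
jug circ [164.  234.5  20.2] cen [163.5 232.7] world [[553.0, 374.3, 88.0], [557.3, 375.5, 88.0]] (151, 216, 27, 38)
pot circ [203.5 304.5  23.9] cen [206.1 308.9] world [[385.3, 272.5, 110.0], [375.0, 266.3, 110.0]] (187, 283, 38, 45)
```

View pics/crop0.png

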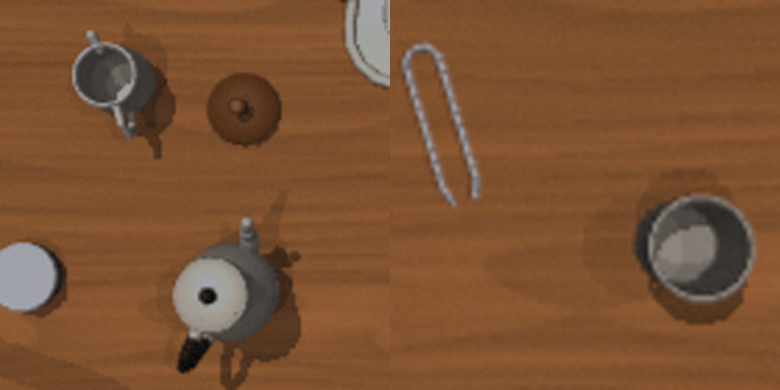

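The crop confirms the choices. The jug rim is at px (163,232), with its lip up-left and its handle down-right at (169,250). The pot finial is at (199,311), spout (213,285), black handle (193,331). The silver tongs have their bow at the top, and the dull tumbler sits apart from the bowl.

```bash
python3 - <<'E'
from h import *
c=cam("top")
g=lambda u,v,z:cast(c,(u,v),z)[0]
yw=lambda a:np.degrees(np.arctan2(a[1],a[0]))
p=g(199.3,311.3,149);sp=g(213.3,284.7,129);h=g(193.2,331.4,125)
print("pot",p,yw(sp-p),yw(p-h),np.linalg.norm((sp-p)[:2]))
j=g(162.7,231.6,88);l=g(158.4,218.6,88);h=g(169.2,249.9,80)
print("jug",j,yw(l-j),yw(j-h),np.linalg.norm((l-j)[:2]))
psi=yw(sp-h)
psi=yw(sp-g(193.2,331.4,125));print(psi)
go(p[0],p[1],255,psi+90)
E
```

```text
pot [370.77618277 274.51541413 149.        ] -24.758495657641724 -21.30157254085516 66.63599750068703
jug [560.06987707 377.54963897  88.        ] 19.179531349384305 18.327478846948527 33.547484493538704
-23.270135807394137
go [-285.  -261.5   -7.4] turn 0.138 rows 9.3 j6 -0.11
```

```bash
python3 -m inch '-28 -26 0 0.03;-56 -52 0 0.06;-85 -78 0 0.09;-113 -104 0 0.12;-141 -130 0 0.138'; python3 -m inch '-28 -26 -2 0;-56 -52 -4 0;-85 -78 -6 0;-113 -104 -7 0;-138 -128 -7 0'; python3 -m inch '0 0 0 0;0 0 0 0'; python3 - <<'E'
from h import *
im,c=snap("wrist","w1.png"); go(370.8,274.5,255,66.7)
print(proj(c,[(370.8,274.5,149)]))
E
```

```text
clock: 0.52
eef_pos: [267.2, 438.3, 247.6]
ee_rot: [0.202, 0.979, -0.0, -0.0]
force: [2.2, 0.4, 0.1]
gripper_width: 85.5
finger_force: 0.0
clock: 0.93
eef_pos: [343.5, 266.0, 255.2]
ee_rot: [0.202, 0.979, -0.0, 0.0]
force: [1.1, -0.3, 0.4]
gripper_width: 85.5
finger_force: 0.0
clock: 1.1
eef_pos: [343.6, 266.6, 255.0]
ee_rot: [0.204, 0.979, 0.0, -0.0]
force: [0.2, 0.2, 1.0]
gripper_width: 85.0
finger_force: 0.0
go [-22.7  17.3   0. ] turn -0.001 rows 0.7 j6 -0.66
[[341.45003622 271.32683992]]
```

View pics/w1.png

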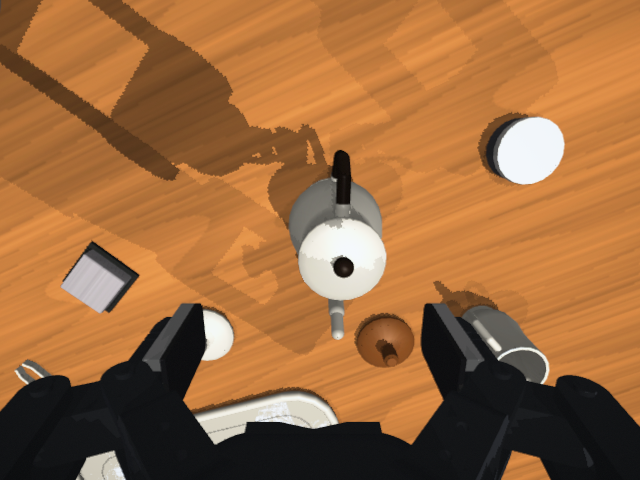

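The wrist view shows the pot finial at (344,267), spout tip at (337,336) and handle end at (342,155). The gripper axis is well lined up with it.

```bash
python3 - <<'E'
from h import *
c=cam("wrist")
p=cast(c,(344,267),149)[0];s=cast(c,(337,336),129)[0];h=cast(c,(342,156),125)[0]
d=s-h;e=s-p;k=p-h
print(p,s,h,[np.degrees(np.arctan2(a[1],a[0])) for a in(d,e,k)],np.linalg.norm(e[:2]),np.linalg.norm(k[:2]))
psi=np.degrees(np.arctan2(d[1],d[0]))
go(p[0],p[1],116,psi+90)
E
```

```text
[368.14178145 278.38831935 149.        ] [427.56846231 250.40449705 129.        ] [303.27228969 305.05687158 125.        ] [np.float64(-23.73484007839428), np.float64(-25.215586924077776), np.float64(-22.34809580675886)] 65.68580294040707 70.13745532833147
go [-18.8  19.8 139. ] turn 0.006 rows 3.4 j6 -0.66
```

```bash
python3 -m inch '-19 19 10 0;-19 19 50 0;-19 19 90 0;-19 19 120 0;-19 19 135 0';python3 -m inch '0 0 4 0;0 0 4 0;0 0 4 0'; python3 - <<'E'
from h import *
snap("wrist","w2.png"); go(368.5,277.8,116)
E
```

```text
clock: 1.57
eef_pos: [364.2, 277.8, 115.5]
ee_rot: [0.2, 0.98, -0.002, -0.003]
force: [-0.5, -0.5, 0.1]
gripper_width: 85.4
finger_force: 0.0
clock: 1.82
eef_pos: [368.5, 279.2, 117.1]
ee_rot: [0.201, 0.98, 0.0, 0.0]
force: [-0.9, -0.9, 0.0]
gripper_width: 85.6
finger_force: 0.0
go [-0.  -1.7  1.9] turn 0.000 rows 0.1 j6 -0.67
```

View pics/w2.png

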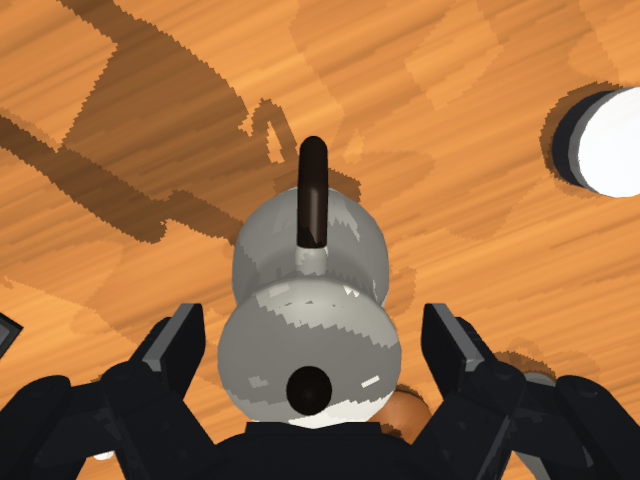

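The pot sits centred between the pads, with the finial at (309,390). I'll grip it and lift.

```bash
python3 -m inch '0 0 0 0;0 0 0 0;0 0 0 0;0 0 0 0;0 0 0 0' 50|tail -4; python3 -m inch '0 0 -3 0;0 0 -15 0;0 0 -40 0;0 0 -80 0;0 0 -110 0'; python3 - <<'E'
from h import *
t=np.radians(-7);print("tray",go(666.5,-8,230,83))
E
```

```text
ee_rot: [0.202, 0.979, 0.001, 0.001]
force: [-1.4, -1.8, 6.1]
gripper_width: 59.4
finger_force: 62.8
clock: 2.7
eef_pos: [367.0, 277.3, 226.9]
ee_rot: [0.202, 0.979, -0.001, -0.001]
force: [1.4, 1.0, -4.4]
gripper_width: 58.9
finger_force: 66.6
go [-387.9 -143.8   -3.6] turn -0.284 rows 9.9 j6 -0.67
tray None
```

```bash
python3 -m inch '-20 -7 -5 -0.05;-50 -18 -10 -0.1;-82 -30 -10 -0.15;-114 -42 -10 -0.2;-146 -54 -10 -0.25'|head -2; python3 -m inch '-32 -12 0 -0.034;-64 -24 0 -0.034;-96 -35 0 -0.034;-128 -47 0 -0.034;-160 -58 0 -0.034'|head -2;python3 - <<'E'
from h import *
print("tray",go(666.5,-8,240,83))
E
```

```text
clock: 3.12
eef_pos: [480.8, 169.4, 235.5]
clock: 3.53
eef_pos: [630.1, 87.2, 234.5]
go [-47.8 -90.1  -5.6] turn -0.000 rows 2.4 j6 -1.42
tray None
```

```bash
python3 -m inch '-14 -26 0 0;-28 -52 0 0;-40 -78 0 0;-46 -88 0 0;-46 -88 0 0'|head -2; python3 -m inch '0 0 0 0;0 0 0 0;0 0 0 0'|head -3;python3 - <<'E'
from h import *
snap("wrist","w3.png");go(666.5,-8,240,83)
s=arm.get_state();c=cam("wrist",s);print(s["eef_pos"],s["ee_rot"])
np.savez("w3.npz",T=c[0])
t=np.radians(-7);X=np.array([np.cos(t),np.sin(t)]);Y=np.array([-X[1],X[0]])
for a,b in((-120,-170),(-120,170),(-120,0),(-130,0)):
    q=np.array([666.5,-8])+a*X+b*Y; print(a,b,proj(c,[(*q,13.5 if a==-130 else 4)]))
E
```

```text
clock: 3.95
eef_pos: [665.0, -7.8, 234.7]
clock: 4.2
eef_pos: [664.2, -2.9, 235.7]
ee_rot: [0.06, 0.998, 0.0, -0.001]
go [-2.7 -4.8 -4. ] turn 0.002 rows 0.2 j6 -1.56
[664.37998165  -2.918902   236.03213868] [ 6.00886782e-02  9.98192914e-01  2.64493117e-04 -4.33603233e-04]
-120 -170 [[114.27846295  67.11384446]]
-120 170 [[502.97805693  68.08977051]]
-120 0 [[308.693875    67.60197223]]
-130 0 [[308.56485469  53.34819762]]
```

View pics/w3.png

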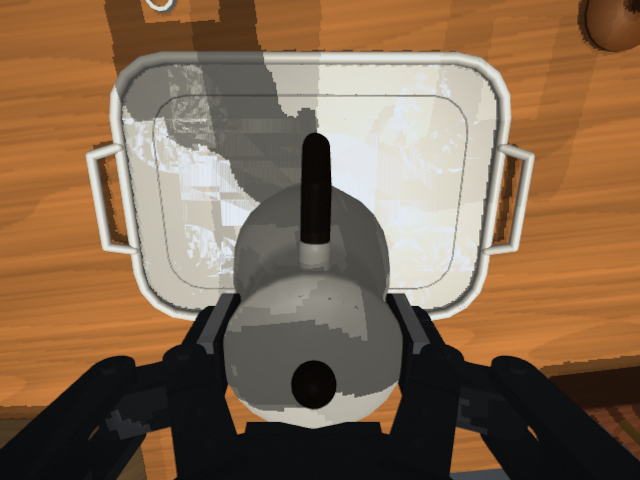

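The wrist view shows the whole tray. Front rim is at row ~53, handles at (88..105, 155..250) and (533..518, 153..250). The pot hangs upright, handle towards the robot.

```bash
python3 - <<'E'
from h import *
c=list(cam("wrist"));c[0]=np.load("w3.npz")["T"]
im=cv2.imread("pics/w3.png");hsv=cv2.cvtColor(im,cv2.COLOR_BGR2HSV)
m=(hsv[...,1]<110)
rows=[(u,np.argmax(m[35:110,u])+35) for u in range(270,460,6)]
P=cast(c,rows,11)[:,:2]; v=cv2.fitLine(np.float32(P),cv2.DIST_HUBER,0,.01,.01)[:,0]
if v[1]<0:v[:2]*=-1
yaw=np.degrees(np.arctan2(v[1],v[0]))-90;X=np.array([np.cos(np.radians(yaw)),np.sin(np.radians(yaw))]);Y=np.array([-X[1],X[0]])
print("yaw",yaw,"front x",v[2:]@X,"centre x'",v[2:]@X+130)
for r in(160,240):
    l=[u for u in range(60,140) if m[r,u]][0]; q=[u for u in range(560,480,-1) if m[r,u]][0]
    a,b=cast(c,[(l,r),(q,r)],20)[:,:2]; print(r,l,q,a@Y,b@Y,(a@Y+b@Y)/2, b@Y-a@Y)
print("top est",np.array([666.5,-8])@X,np.array([666.5,-8])@Y)
E
```

```text
yaw -6.867874 front x 530.5118 centre x' 660.5118
160 86 534 -127.87930259380144 274.09812343506616 73.10941042063236 401.9774260288676
240 101 519 -127.41245644814491 273.29280726884497 72.94017541035004 400.70526371698986
top est 662.6742069125175 71.75758820399642
```

```bash
cat >> h.py <<'E'
YAW=-6.9
_t=np.radians(YAW);TX=np.array([np.cos(_t),np.sin(_t)]);TY=np.array([-TX[1],TX[0]]);TC=np.array([665.4,-7.0])
tray=lambda a,b:TC+a*TX+b*TY
E
python3 - <<'E'
from h import *
c=list(cam("wrist"));c[0]=np.load("w3.npz")["T"]
p=cast(c,(314.5,384.5),268)[0];print("finial rel TCP tray axes",(p[:2]-[664.4,-2.9])@TX,(p[:2]-[664.4,-2.9])@TY)
go(*tray(0,0),123,83.1)
E
```

```text
finial rel TCP tray axes -1.506980697932654 -0.4402146028253545
go [ -1.6  -4.  113. ] turn 0.000 rows 2.7 j6 -1.56
```

```bash
python3 -m inch '-3 -4 20 0;-3 -4 50 0;-3 -4 80 0;-3 -4 98 0;-3 -4 104 0'|head -4; python3 -m inch '0 0 2 0;0 0 4 0;0 0 5 0;0 0 6 0;0 0 6 0'|head -4;python3 - <<'E'
from h import *
go(*tray(0,0),121,83.1)
E
```

```text
clock: 4.67
eef_pos: [663.7, -7.1, 127.2]
ee_rot: [0.06, 0.998, 0.0, -0.004]
force: [-1.3, 0.2, -6.4]
clock: 5.08
eef_pos: [668.7, -8.8, 128.2]
ee_rot: [0.061, 0.998, -0.0, 0.002]
force: [-0.3, 0.0, -5.7]
go [3.5 1.3 7.2] turn -0.001 rows 0.2 j6 -1.57
```

```bash
python3 -m inch '2 1 1 0;2 1 2 0;2 1 3 0;2 1 4 0;2 1 4 0'|head -4;python3 -m inch '0 0 1 0;0 0 1 0;0 0 1 0'|head -4;python3 -m inch '0 0 1 0;0 0 1 0;0 0 1 0'|head -4;python3 -m inch '0 0 1 0;0 0 1 0;0 0 1 0'|head -4;
```

```text
clock: 5.5
eef_pos: [666.2, -7.6, 123.0]
ee_rot: [0.061, 0.998, -0.0, 0.001]
force: [0.5, 0.4, -2.1]
clock: 5.75
eef_pos: [666.7, -7.7, 123.0]
ee_rot: [0.061, 0.998, -0.0, 0.001]
force: [-0.6, -0.4, 3.9]
clock: 6.0
eef_pos: [667.1, -7.8, 123.0]
ee_rot: [0.061, 0.998, -0.0, 0.002]
force: [-2.2, 0.2, 7.9]
clock: 6.25
eef_pos: [667.6, -7.8, 123.0]
ee_rot: [0.061, 0.998, -0.0, 0.002]
force: [-3.5, -0.6, 9.7]
```

```bash
python3 -m inch '0 0 -2 0;0 0 -2 0'|head -4;python3 -m inch '0 0 0 0;0 0 0 0;0 0 0 0;0 0 0 0;0 0 0 0' 85|tail -3;python3 -m inch '0 0 -10 0;0 0 -40 0;0 0 -80 0;0 0 -120 0;0 0 -130 0'|head -2;python3 - <<'E'
from h import *
im,c=snap("wrist","w4.png")
go(560,377.5,200,18.8+90)
print(proj(c,[(*tray(0,0),153)]))
E
```

```text
clock: 6.42
eef_pos: [666.5, -7.7, 122.9]
ee_rot: [0.061, 0.998, -0.0, 0.001]
force: [-3.0, -0.5, 6.2]
force: [-0.5, 0.0, 0.6]
gripper_width: 84.9
finger_force: 0.0
clock: 7.25
eef_pos: [669.7, -7.8, 261.2]
go [156.8 369.2  59. ] turn -0.450 rows 9.7 j6 -1.57
[[314.77034653 231.05019522]]
```

View pics/w4.png

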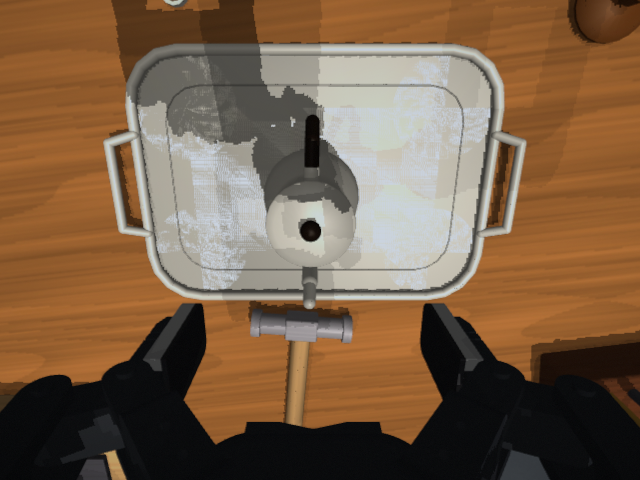

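The pot stands in the tray's middle, finial at (310,230), handle towards the robot, and is about 3 mm right of centre. Jug next.

```bash
python3 -m inch '15 36 -5 -0.1;30 75 -5 -0.2;45 115 -5 -0.3;61 155 -5 -0.4;78 184 -5 -0.45'|head -2;python3 - <<'E'
from h import *
go(560,377.5,220,18.8+90)
E
```

```text
clock: 7.72
eef_pos: [609.7, 187.0, 255.7]
go [-15.3 196.3  35.9] turn 0.004 rows 4.8 j6 -1.72
```

```bash
python3 -m inch '-3 40 0 0;-6 80 5 0;-9 118 15 0;-12 155 27 0;-15 185 36 0'|head -2;python3 -m inch '0 0 0 0;0 0 0 0;0 0 0 0'|head -2;python3 - <<'E'
from h import *
im,c=snap("wrist","w5.png");np.savez("w5.npz",T=c[0])
go(560,377.5,220,18.8+90);print(proj(c,[(560,377.5,88)]))
E
```

```text
clock: 8.13
eef_pos: [563.2, 367.0, 218.8]
clock: 8.38
eef_pos: [565.0, 364.1, 219.7]
go [ 0.8 14.9  0.3] turn -0.001 rows 0.4 j6 -1.43
[[333.99647086 229.36869906]]
```

View pics/w5.png

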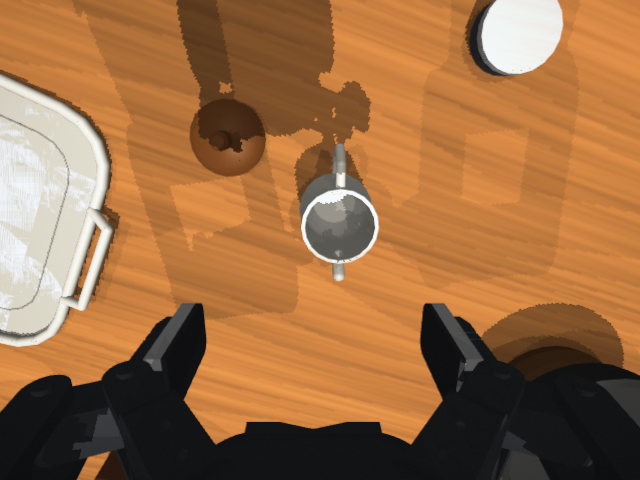

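The jug rim is centred at (340,226), lip (338,275), handle (340,147), in line with the gripper. The brown look-alike at (228,137) is clear of it.

```bash
python3 -m inch '0 17 20 0;0 17 60 0;0 17 100 0;0 17 130 0;0 17 145 0'|head -2;python3 -m inch '0 0 3 0;0 0 3 0;0 0 3 0'|head -4;python3 - <<'E'
from h import *
im,c=snap("wrist","w6.png");go(560,377.5,71)
c5=list(c);c5[0]=np.load("w5.npz")["T"]
print(cast(c5,(339.5,226),88),proj(c,[(560,377.5,88)]))
E
```

```text
clock: 8.85
eef_pos: [557.6, 377.5, 70.6]
clock: 9.1
eef_pos: [561.9, 381.0, 75.0]
ee_rot: [-0.163, 0.987, 0.001, 0.002]
force: [-0.2, 1.0, 0.9]
go [ 3.4 -3.1  4.7] turn 0.000 rows 0.2 j6 -1.41
[[556.36875808 380.3608568   88.        ]] [[307.1384435  344.76380475]]
```

View pics/w6.png

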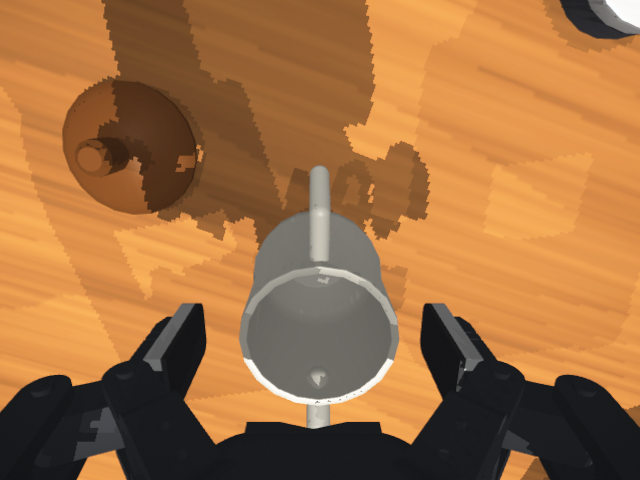

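Rim centre is at (319,335). It needs about 2 mm in y and 5 mm towards the robot; I'll correct, close and lift.

```bash
python3 -m inch '3 1 2 0;5 2 4 0;5 2 4 0'|head -2;python3 -m inch '0 0 0 0;0 0 0 0;0 0 0 0;0 0 0 0;0 0 0 0' 50;python3 - <<'E'
from h import *
im,c=snap("wrist","w7.png")
s=arm.get_state();p=cast(c,[(320,300)],88)
go(*tray(0,97.5),77,83.1)
E
python3 -m inch '0 0 -3 0;0 0 -15 0;0 0 -40 0;0 0 -80 0;0 0 -110 0'
```

```text
clock: 9.4
eef_pos: [554.1, 381.4, 69.3]
clock: 9.82
eef_pos: [555.2, 381.4, 69.4]
ee_rot: [-0.163, 0.987, 0.0, 0.001]
force: [0.9, -1.2, 4.7]
gripper_width: 57.4
finger_force: 64.6
go [ -21.4 -315.3   -7.7] turn 0.448 rows 7.6 j6 -1.40
clock: 10.28
eef_pos: [553.3, 380.6, 179.1]
ee_rot: [-0.163, 0.987, -0.0, -0.001]
force: [1.7, 1.5, -0.8]
gripper_width: 57.3
finger_force: 64.5
```

```bash
python3 -m inch '-2 -20 0 0.1;-4 -55 0 0.2;-7 -90 0 0.3;-10 -125 0 0.4;-13 -160 0 0.448'|head -2;python3 - <<'E'
from h import *
go(*tray(0,97.5),180,83.1)
E
```

```text
clock: 10.7
eef_pos: [617.5, 232.3, 177.9]
go [ -76.6 -134.2   -2.1] turn -0.003 rows 3.7 j6 -1.19
```

```bash
python3 -m inch '-20 -30 0 0;-40 -60 0 0;-60 -95 0 0;-74 -124 0 0;-74 -126 0 0'|head -2;python3 -m inch '0 0 0 0;0 0 0 0;0 0 0 0'|head -3;python3 - <<'E'
from h import *
im,c=snap("wrist","w8.png");np.savez("w8.npz",T=c[0])
go(*tray(0,97.5),74,83.1); print(proj(c,[(*tray(0,97.5),4),(*tray(0,0),153),(*tray(-120,97.5),4)]))
E
```

```text
clock: 11.12
eef_pos: [678.1, 93.2, 178.0]
clock: 11.37
eef_pos: [675.6, 101.1, 177.9]
ee_rot: [0.059, 0.998, 0.0, -0.001]
go [ -2.9 -11.3 104. ] turn 0.002 rows 2.5 j6 -1.41
[[300.51848661 217.77999782]
 [ 71.42546759 304.71893779]
 [299.24557081  58.38967936]]
```

View pics/w8.png

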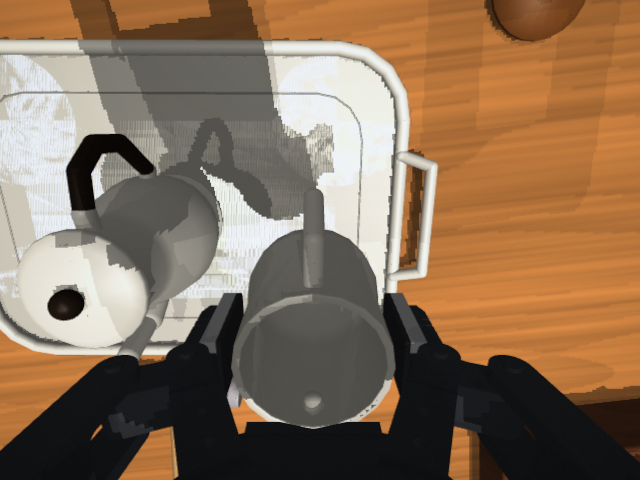

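The jug hangs upright with rim centre ~(314,358), the pot finial is at (66,304), and there is a clear gap between jug and pot.

```bash
python3 - <<'E'
from h import *
c=list(cam("wrist"));c[0]=np.load("w8.npz")["T"]
p=cast(c,[(314,358)],196.6)[0][:2]; f=cast(c,[(66,304)],153)[0][:2]
t=np.array([675.6,101.1]); print((p-t)@TX,(p-t)@TY,"pot",(f-TC)@TX,(f-TC)@TY)
E
python3 -m inch '-2 -11 20 0;-3 -11 55 0;-3 -11 80 0;-3 -11 92 0;-3 -11 96 0'|head -2;python3 -m inch '0 0 1 0;0 0 2 0;0 0 2 0'|head -4;python3 - <<'E'
from h import *
go(*tray(0,97.5),74,83.1)
E
```

```text
-1.1025443865086848 -0.5291294949202661 pot -0.3523514920140786 -2.348642774066079
clock: 11.83
eef_pos: [675.0, 89.8, 78.4]
clock: 12.08
eef_pos: [680.0, 88.9, 82.6]
ee_rot: [0.06, 0.998, 0.0, 0.002]
force: [-0.5, 0.4, -2.6]
go [3.  0.5 8.6] turn 0.001 rows 0.2 j6 -1.42
```

```bash
python3 -m inch '2 0 2 0;2 0 4 0;2 0 5 0;2 0 5 0'|head -4;for i in 1; do python3 -m inch '0 0 1 0;0 0 1 0;0 0 2 0;0 0 2 0'|head -4; done;python3 -m inch '0 0 1 0;0 0 1 0;0 0 1 0'|head -4
```

```text
clock: 12.42
eef_pos: [676.2, 88.7, 75.4]
ee_rot: [0.06, 0.998, 0.0, -0.0]
force: [-0.1, 0.4, -2.2]
clock: 12.75
eef_pos: [676.5, 88.7, 73.5]
ee_rot: [0.06, 0.998, -0.0, 0.0]
force: [0.8, -0.1, -0.9]
clock: 13.0
eef_pos: [676.8, 88.6, 73.4]
ee_rot: [0.06, 0.998, -0.0, 0.0]
force: [-2.6, -0.5, 4.8]
```

```bash
python3 -m inch '0 0 -1 0;0 0 -1 0;0 0 -1 0;0 0 -1 0' 68|tail -3;python3 -m inch '0 0 -10 0;0 0 -40 0;0 0 -80 0;0 0 -120 0;0 0 -155 0'|head -2;python3 - <<'E'
from h import *
im,c=snap("wrist","w9.png");np.savez("w9.npz",T=c[0])
go(562.5,-410,200,0);go(562.5,-410,200,-40);go(562.5,-410,200,50)
E
```

```text
force: [-1.0, -0.8, -0.6]
gripper_width: 68.2
finger_force: 0.0
clock: 13.75
eef_pos: [676.6, 88.8, 231.5]
go [  58.9 -509.7   39.3] turn 1.451 rows 12.3 j6 -1.42
go [  58.9 -509.7   39.3] turn -0.992 rows 12.3 j6 -1.42
go [  58.9 -509.7   39.3] turn 0.579 rows 12.3 j6 -1.42
```

View pics/w9.png

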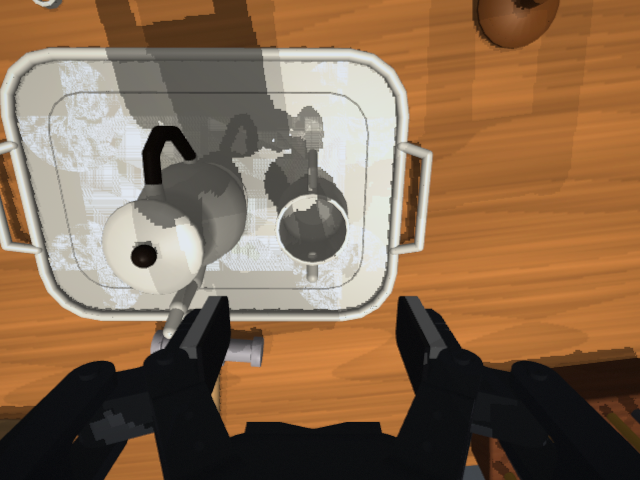

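The jug stands in line with the pot, rim at (313,228) and finial (144,256), with both handles towards the robot. Bowl next, gripped diagonally (tool yaw 45°) so that fingers and camera stay clear of the pot.

```bash
python3 -m inch '5 -30 0 0.11;10 -70 0 0.22;15 -110 0 0.33;20 -150 0 0.45;25 -190 0 0.56' 85|head -2;python3 - <<'E'
from h import *
go(562.5,-410,200,45)
E
```

```text
clock: 14.22
eef_pos: [628.1, -98.3, 229.0]
go [-146.3 -283.    29. ] turn 0.101 rows 7.7 j6 -1.15
```

```bash
python3 -m inch '-18 -36 4 0.05;-36 -72 8 0.1;-54 -108 12 0.1;-72 -144 16 0.1;-90 -180 20 0.1'|head -2;python3 - <<'E'
from h import *
go(562.5,-410,200,45)
E
```

```text
clock: 14.63
eef_pos: [585.0, -295.3, 208.8]
go [-64.7 -97.3   8.8] turn 0.006 rows 2.8 j6 -1.37
```

```bash
python3 -m inch '-20 -25 2 0;-38 -48 4 0;-52 -70 6 0;-58 -80 6 0;-58 -80 6 0'|head -2; python3 -m inch '0 0 0 0;0 0 0 0;0 0 0 0'|head -2;cat >> h.py <<'E'
def round_at(im,c,p,r=75,z=50,smax=75,vmin=60):
    """centre of the pale round thing nearest to world p"""
    u,v=proj(c,[p])[0]; hsv=cv2.cvtColor(im,cv2.COLOR_BGR2HSV)
    m=((hsv[...,1]<smax)&(hsv[...,2]>vmin)).astype(np.uint8)
    w=np.zeros_like(m);cv2.circle(w,(int(u),int(v)),r,1,-1);m*=w
    m=cv2.morphologyEx(m,cv2.MORPH_CLOSE,np.ones((5,5)))
    k=max(cv2.findContours(m,cv2.RETR_EXTERNAL,cv2.CHAIN_APPROX_NONE)[0],key=cv2.contourArea)
    e=cv2.fitEllipse(cv2.convexHull(k)); print("pred",(u,v),"ellipse",np.round(e[0],1),np.round(e[1],1),"box",cv2.boundingRect(k))
    return e,k
E
python3 - <<'E'
from h import *
im,c=snap("wrist","w10.png");np.savez("w10.npz",T=c[0])
e,k=round_at(im,c,(562.5,-410,50)); print(cast(c,e[0],50))
go(562.5,-410,200,45)
E
```

```text
clock: 15.05
eef_pos: [569.5, -393.7, 202.4]
clock: 15.3
eef_pos: [571.2, -389.3, 202.6]
pred (np.float64(286.86121506536824), np.float64(230.76033162909292)) ellipse [283.4 225.5] [82.3 83.8] box (242, 184, 83, 84)
[[ 557.63696229 -408.83591225   50.        ]]
go [ -8.2 -20.8   2.6] turn 0.008 rows 0.5 j6 -1.49
```

```bash
python3 - <<'E'
from h import *
go(558.2,-409.2,34,45)
E
```

```text
go [ -4.6 -23.4 168.6] turn 0.008 rows 4.1 j6 -1.49
```

```bash
python3 -m inch '-3 -15 15 0;-5 -23 50 0;-5 -23 80 0;-5 -23 100 0;-5 -23 106 0'|head -2; python3 -m inch '0 0 0 0;0 0 0 0;0 0 0 0;0 0 0 0'|head -2;python3 - <<'E'
from h import *
im,c=snap("wrist","w11.png");s=arm.get_state()
e,k=round_at(im,c,(558,-409,50),r=85); p=cast(c,e[0],50)[0];print(p,s["eef_pos"])
go(p[0],p[1],34,45)
E
```

```text
clock: 15.77
eef_pos: [554.4, -408.4, 89.8]
clock: 16.1
eef_pos: [559.4, -412.2, 99.0]
pred (np.float64(317.0497809014826), np.float64(269.41984939498934)) ellipse [315.6 266.1] [125.1 127. ] box (254, 203, 124, 127)
[ 556.22207598 -408.24676839   50.        ] [ 559.2560912  -412.07971937   98.84687427]
go [ 5.1  0.6 64.8] turn 0.006 rows 1.6 j6 -1.53
```

```bash
python3 -m inch '2 0 15 0;4 0 35 0;4 0 50 0;4 0 58 0;4 0 61 0'|head -2; python3 -m inch '0 0 2 0;0 0 2 0;0 0 2 0'|head -4;python3 -m inch '0 0 0 0;0 0 0 0;0 0 0 0;0 0 0 0;0 0 0 0' 50;python3 -m inch '0 0 -3 0;0 0 -15 0;0 0 -50 0;0 0 -90 0;0 0 -120 0'; python3 - <<'E'
from h import *
go(*tray(0,-102.3),160,45)
E
```

```text
clock: 16.57
eef_pos: [554.2, -407.3, 33.4]
clock: 16.82
eef_pos: [555.8, -408.8, 34.3]
ee_rot: [0.38, 0.925, -0.0, 0.001]
force: [-0.7, -0.2, -0.2]
clock: 17.23
eef_pos: [556.5, -409.4, 35.4]
ee_rot: [0.38, 0.925, -0.001, 0.002]
force: [1.2, 0.9, 6.2]
gripper_width: 63.6
finger_force: 67.6
clock: 17.65
eef_pos: [554.6, -407.8, 155.0]
ee_rot: [0.38, 0.925, 0.0, -0.001]
force: [0.9, -0.6, -1.1]
gripper_width: 63.8
finger_force: 67.8
go [140.4 282.1  -4.9] turn 0.006 rows 7.6 j6 -1.53
```

```bash
python3 -m inch '10 22 0 0;28 58 0 0;45 94 0 0;62 130 0 0;80 165 0 0'|head -2;python3 - <<'E'
from h import *
go(*tray(0,-102.3),160,45)
E
```

```text
clock: 18.07
eef_pos: [613.6, -232.7, 152.9]
go [ 59.3 116.   -7. ] turn 0.005 rows 3.1 j6 -1.26
```

```bash
python3 -m inch '14 28 0 0;30 60 0 0;45 90 0 0;55 108 0 0;58 114 0 0'|head -2; python3 -m inch '0 0 0 0;0 0 0 0;0 0 0 0;0 0 0 0'|head -3; python3 - <<'E'
from h import *
im,c=snap("wrist","w12.png");np.savez("w12.npz",T=c[0]);s=arm.get_state();print(s["eef_pos"])
go(*tray(0,-102.3),39,45)
e,k=round_at(im,c,(*s["eef_pos"][:2],s["eef_pos"][2]+15),r=90);print((cast(c,e[0],s["eef_pos"][2]+15)[0]-s["eef_pos"])[:2])
print(proj(c,[(*tray(0,-2.3),153),(*tray(0,-102.3),4)]))
E
```

```text
clock: 18.48
eef_pos: [652.8, -108.6, 152.7]
clock: 18.82
eef_pos: [652.6, -114.5, 153.2]
ee_rot: [0.381, 0.925, -0.0, -0.0]
[ 652.69772243 -114.40347466  153.23051259]
go [  3.8   4.5 114.2] turn 0.004 rows 2.7 j6 -1.07
pred (np.float64(315.3659242442346), np.float64(352.7153373361824)) ellipse [314.1 348.8] [171.6 180.4] box (225, 262, 179, 167)
[-1.42658792  0.80079668]
[[570.33556939 154.22337344]
 [320.13893182 216.72224196]]
```

View pics/w12.png

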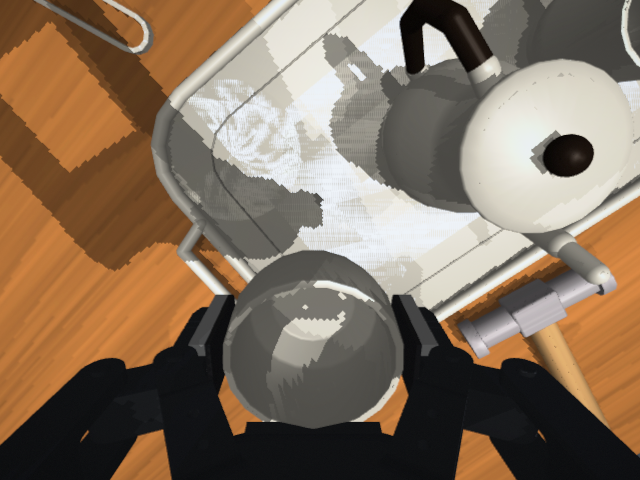

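The bowl hangs upright, rim centre (314,349). The finial is at (569,155) as predicted. Lowering it.

```bash
python3 -m inch '2 5 20 0;2 5 55 0;2 5 85 0;2 5 100 0;2 5 105 0'|head -2;python3 -m inch '0 0 0 0;0 0 0 0;0 0 0 0;0 0 0 0'|head -4;python3 - <<'E'
from h import *
go(*tray(0,-102.3),39,45)
E
```

```text
clock: 19.28
eef_pos: [651.7, -107.9, 43.9]
clock: 19.62
eef_pos: [657.3, -108.5, 51.0]
ee_rot: [0.38, 0.925, 0.0, 0.002]
force: [1.0, 0.1, -2.5]
go [ 3. -3. 12.] turn 0.006 rows 0.3 j6 -1.06
```

```bash
python3 -m inch '1 -1 3 0;1 -1 6 0;1 -1 8 0;1 -1 9 0;1 -1 9 0'|head -4;python3 -m inch '0 0 1 0;0 0 1 0;0 0 2 0;0 0 2 0'|head -4;python3 -m inch '0 0 1 0;0 0 1 0;0 0 1 0'|head -4
```

```text
clock: 20.03
eef_pos: [653.6, -107.8, 39.5]
ee_rot: [0.38, 0.925, -0.0, -0.0]
force: [-0.7, 0.6, 0.3]
clock: 20.37
eef_pos: [653.7, -107.8, 39.4]
ee_rot: [0.38, 0.925, -0.0, -0.001]
force: [-5.4, 1.6, 9.8]
clock: 20.62
eef_pos: [653.7, -107.8, 39.3]
ee_rot: [0.38, 0.925, -0.0, -0.001]
force: [-7.8, 2.1, 13.4]
```

```bash
python3 -m inch '0 0 -2 0;0 0 -2 0'|head -4;python3 -m inch '0 0 0 0;0 0 0 0;0 0 0 0;0 0 0 0;0 0 0 0' 80|tail -3;python3 -m inch '0 0 -10 0;0 0 -40 0;0 0 -80 0;0 0 -120 0;0 0 -160 0'|head -2;python3 -m inch '0 0 0 0;0 0 0 0;0 0 0 0'|head -2;python3 - <<'E'
from h import *
im,c=snap("wrist","w13.png");np.savez("w13.npz",T=c[0])
s=arm.get_state();print(s["eef_pos"])
hsv=cv2.cvtColor(im,cv2.COLOR_BGR2HSV);print(proj(c,[(*tray(0,-102.3),54)]))
g=cv2.medianBlur(cv2.cvtColor(im,cv2.COLOR_BGR2GRAY),5)
print(cv2.HoughCircles(g,cv2.HOUGH_GRADIENT,1,60,param1=100,param2=30,minRadius=30,maxRadius=70))
go(446,86,200,83.1)
E
```

```text
clock: 20.78
eef_pos: [654.7, -108.0, 39.4]
ee_rot: [0.38, 0.925, 0.0, 0.001]
force: [-1.5, 0.6, 5.8]
force: [-0.9, -0.9, 0.2]
gripper_width: 79.8
finger_force: 0.0
clock: 21.62
eef_pos: [653.4, -107.7, 200.3]
clock: 21.87
eef_pos: [653.8, -107.8, 199.1]
[ 652.84854137 -107.54341337  197.21231549]
[[312.57194995 222.91244747]]
[[[311.5 228.5  39.6]
  [236.5 145.5  68.3]
  [337.5 284.5  50.5]
  [592.5  39.5  46.6]]]
go [283.2  -7.8  -2.2] turn -0.659 rows 6.8 j6 -1.06
```

```bash
python3 -m inch '20 -1 0 -0.12;50 -2 0 -0.24;85 -3 0 -0.36;120 -4 0 -0.48;155 -5 0 -0.6' 40|head -2;python3 - <<'E'
from h import *
c=list(cam("wrist"));c[0]=np.load("w13.npz")["T"]
p=cast(c,(311.5,228.5),54)[0];print("bowl",p,(p[:2]-TC)@TX,(p[:2]-TC)@TY)
print(arm.finger_overhang);go(446,86,170,83.1)
E
```

```text
clock: 22.33
eef_pos: [537.0, -1.4, 195.3]
bowl [ 655.65184775 -112.20461236   54.        ] 2.961399842367131 -105.61376352451859
17.0
go [104.7  70.3  25.8] turn -0.054 rows 3.1 j6 -1.53
```

```bash
python3 -m inch '25 18 5 -0.05;55 36 12 -0.054;85 54 20 -0.054;100 66 26 -0.054;104 70 26 -0.054'|head -2;python3 -m inch '0 0 0 0;0 0 0 0;0 0 0 0'|head -2;python3 - <<'E'
from h import *
im,c=snap("wrist","w14.png");np.savez("w14.npz",T=c[0])
print(arm.get_state()["eef_pos"])
e,k=round_at(im,c,(446,86,8),r=70);print(cast(c,e[0],8))
g=cv2.medianBlur(cv2.cvtColor(im,cv2.COLOR_BGR2GRAY),3)
print(proj(c,[(446,86,44)]),cv2.HoughCircles(g,cv2.HOUGH_GRADIENT,1,10,param1=100,param2=15,minRadius=8,maxRadius=16))
u,v=map(int,e[0]);a=cv2.resize(im[v-60:v+60,u-60:u+60],(400,400),interpolation=2)
i13=cv2.imread("pics/w13.png");b=cv2.resize(i13[165:285,250:370],(400,400),interpolation=2)
cv2.imwrite("pics/comp.png",np.hstack([a,b]));print(u-60,v-60)
E
```

```text
clock: 22.75
eef_pos: [444.5, 86.7, 167.9]
clock: 23.0
eef_pos: [451.5, 84.4, 172.6]
[451.64587322  84.2821593  172.73598768]
pred (np.float64(315.3012351485741), np.float64(209.99855221544877)) ellipse [316.6 204. ] [81.2 82.8] box (276, 164, 83, 81)
[[441.26336977  87.64830154   8.        ]]
[[315.58644054 222.52214291]] [[[ 90.5 274.5   9.6]
  [ 35.5 194.5  15.4]
  [316.5 216.5  10.6]]]
256 143
```

View pics/comp.png

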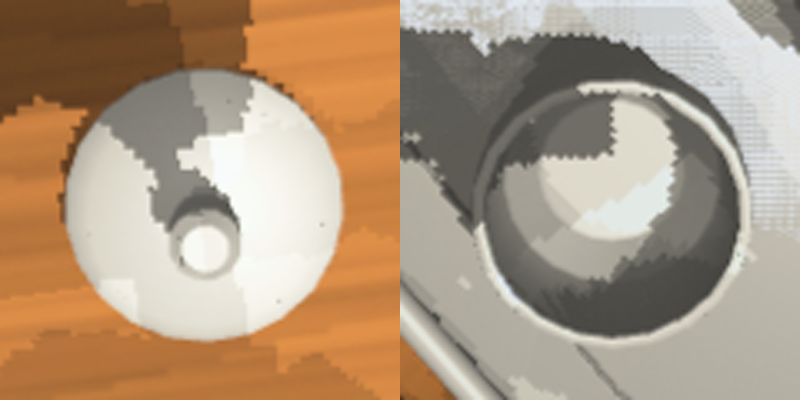

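The left crop shows the silver lid, spigot down, with its knob top at px (317,217). The right crop shows the bowl upright on the tray, rim centre at px (314,229).

```bash
python3 - <<'E'
from h import *
c=list(cam("wrist"));c[0]=np.load("w14.npz")["T"]
p=cast(c,(317.2,217.4),44)[0];print(p);go(p[0],p[1],90,83.1)
E
python3 -m inch '7 2 20 0;7 2 45 0;7 2 65 0;7 2 76 0;7 2 80 0'|head -2;python3 -m inch '0 0 0 0;0 0 0 0;0 0 0 0;0 0 0 0;0 0 0 0'|head -2;python3 - <<'E'
from h import *
im,c=snap("wrist","w15.png");s=arm.get_state();print(s["eef_pos"])
g=cv2.medianBlur(cv2.cvtColor(im,cv2.COLOR_BGR2GRAY),3)
print(proj(c,[(446,86,44)]));H=cv2.HoughCircles(g,cv2.HOUGH_GRADIENT,1,20,param1=100,param2=15,minRadius=12,maxRadius=24)
if H is not None:
    for h in H[0][:4]: print(h,cast(c,h[:2],44))
e,k=round_at(im,c,(444,87,8),r=110);print(cast(c,e[0],8))
E
```

```text
[442.44600869  87.57911554  44.        ]
go [ 9.6  2.1 82.7] turn -0.006 rows 2.0 j6 -1.41
clock: 23.47
eef_pos: [442.8, 87.2, 90.5]
clock: 23.88
eef_pos: [444.6, 88.0, 93.4]
[444.31722571  87.99431747  93.1952319 ]
[[311.12829353 279.44460057]]
[ 22.5 326.5  23.4] [[453.92488209 -69.10862527  44.        ]]
[313.5 260.5  14.3] [[435.8999127   88.47916592  44.        ]]
pred (np.float64(312.627169624849), np.float64(250.77750018416643)) ellipse [313.3 245.7] [104.7 109.8] box (259, 194, 110, 105)
[[440.84889357  87.77232585   8.        ]]
```

```bash
python3 -m inch '3 0 15 0;3 0 30 0;3 0 42 0;3 0 47 0;3 0 49 0'|head -2;python3 -m inch '0 0 0 0;0 0 0 0;0 0 0 0;0 0 0 0'|head -3;python3 - <<'E'
from h import *
im,c=snap("wrist","w16.png");s=arm.get_state();print(s["eef_pos"])
hsv=cv2.cvtColor(im,cv2.COLOR_BGR2HSV)
e,k=round_at(im,c,(441.5,87.8,8),r=130);print(cast(c,e[0],8))
E
```

```text
clock: 24.35
eef_pos: [439.9, 88.3, 42.6]
clock: 24.68
eef_pos: [441.4, 88.3, 44.1]
ee_rot: [0.063, 0.998, 0.0, 0.001]
[441.30292078  88.34735761  44.0058137 ]
pred (np.float64(313.6493667715435), np.float64(288.42026847950467)) ellipse [314.2 297. ] [140.6 173.4] box (229, 223, 168, 128)
[[446.01013573  87.4876639    8.        ]]
```

```bash
python3 -m inch '0 0 2 0;0 0 2 0' 25|head -4;python3 -m inch '0 0 0 0;0 0 0 0;0 0 0 0' 20|tail -4;python3 -m inch '0 0 0 0;0 0 0 0;0 0 0 0;0 0 0 0' 10;python3 -m inch '0 0 -3 0;0 0 -15 0;0 0 -50 0;0 0 -90 0;0 0 -110 0'; python3 - <<'E'
from h import *
go(*tray(85,-103),155,83.1)
E
```

```text
clock: 24.9
eef_pos: [440.6, 88.3, 41.3]
ee_rot: [0.063, 0.998, -0.0, 0.0]
force: [-0.3, 0.7, -1.0]
ee_rot: [0.063, 0.998, -0.0, -0.0]
force: [-0.3, 0.1, -0.9]
gripper_width: 20.1
finger_force: 0.0
clock: 25.48
eef_pos: [440.8, 88.3, 41.4]
ee_rot: [0.063, 0.998, 0.0, 0.0]
force: [-0.8, 1.1, 1.4]
gripper_width: 13.9
finger_force: 58.6
clock: 25.9
eef_pos: [442.4, 88.4, 155.0]
ee_rot: [0.063, 0.998, 0.0, 0.002]
force: [1.5, 0.8, 0.4]
gripper_width: 13.4
finger_force: 58.8
go [-318.8 -169.2    1.5] turn -0.005 rows 8.7 j6 -1.40
```

```bash
python3 -m inch '-15 -25 -30 0;-40 -60 -62 0;-70 -95 -66 0;-105 -118 -66 0;-140 -138 -66 0'|head -2;python3 -m inch '-35 -8 0 0;-70 -16 0 0;-105 -24 0 0;-140 -30 0 0;-165 -32 0 0'|head -2;python3 -m inch '-10 0 20 0;-10 0 45 0;-10 0 60 0;-10 0 66 0;-10 0 66 0'|head -2;python3 -m inch '0 0 0 0;0 0 0 0;0 0 0 0;0 0 0 0;0 0 0 0'|head -2;python3 - <<'E'
from h import *
im,c=snap("wrist","w17.png");np.savez("w17.npz",T=c[0]);s=arm.get_state();print(s["eef_pos"])
go(*tray(0,-102.3),155,83.1)
g=cv2.medianBlur(cv2.cvtColor(im,cv2.COLOR_BGR2GRAY),5)
print(proj(c,[(*tray(0,-102.3),54),(*tray(0,-2.3),153)]))
H=cv2.HoughCircles(g,cv2.HOUGH_GRADIENT,1,30,param1=100,param2=25,minRadius=35,maxRadius=65)
if H is not None:
    for h in H[0][:6]: print(h,cast(c,h[:2],54))
hsv=cv2.cvtColor(im,cv2.COLOR_BGR2HSV)
k=max(cv2.findContours(((hsv[...,2]<45)&(np.arange(480)[:,None]<330)&(np.arange(640)>330)).astype(np.uint8),cv2.RETR_EXTERNAL,2)[0],key=cv2.contourArea);print(cv2.boundingRect(k))
E
```

```text
clock: 26.32
eef_pos: [552.9, -59.8, 218.8]
clock: 26.73
eef_pos: [713.5, -111.9, 216.1]
clock: 27.15
eef_pos: [718.9, -110.8, 147.3]
clock: 27.57
eef_pos: [722.1, -111.6, 152.7]
[ 721.94891237 -111.62201442  152.32913581]
go [68.7 -5.6 -2.8] turn -0.005 rows 1.7 j6 -1.69
[[304.85954481 130.97261011]
 [608.13239867 143.23321448]]
[299.5 137.5  50.9] [[ 656.33007336 -112.10885083   54.        ]]
[266.5 230.5  58.9] [[ 709.50738799 -140.17164753   54.        ]]
(579, 122, 53, 43)
```

```bash
python3 -m inch '15 -2 0 0;35 -4 0 0;53 -6 0 0;63 -7 0 0;66 -7 0 0'|head -2;python3 -m inch '0 0 10 0;0 0 25 0;0 0 38 0;0 0 44 0;0 0 46 0'|head -2;python3 -m inch '0 0 0 0;0 0 0 0;0 0 0 0;0 0 0 0;0 0 0 0'|head -4;python3 - <<'E'
from h import *
go(655.3,-111,90,83.1)
E
```

```text
clock: 28.03
eef_pos: [653.5, -110.1, 151.2]
clock: 28.45
eef_pos: [653.4, -109.6, 101.2]
clock: 28.87
eef_pos: [655.8, -110.3, 106.0]
ee_rot: [0.063, 0.998, -0.0, 0.001]
force: [-0.6, -0.9, -1.4]
go [ 0.4 -0.7 16. ] turn -0.005 rows 0.4 j6 -1.72
```

```bash
python3 -m inch '0 -1 3 0;0 -1 6 0;0 -1 8 0;0 -1 9 0;0 -1 9 0'|sed -n '2p;4p';for i in a; do python3 -m inch '0 0 1 0;0 0 2 0;0 0 2 0'|sed -n '2p;4p'; done;python3 -m inch '0 0 1 0;0 0 2 0;0 0 2 0'|sed -n '2p;4p';python3 -m inch '0 0 1 0;0 0 1 0;0 0 1 0'|sed -n '2p;4p'
```

```text
eef_pos: [654.5, -111.0, 95.4]
force: [0.7, -0.0, -0.2]
eef_pos: [654.9, -111.1, 93.9]
force: [0.5, 0.4, -2.6]
eef_pos: [654.9, -111.1, 91.8]
force: [0.1, 0.3, -0.4]
eef_pos: [655.0, -111.1, 91.0]
force: [-0.1, -0.6, -1.0]
```

```bash
python3 -m inch '0 0 1 0;0 0 1 0;0 0 1 0'|sed -n '2p;4p';python3 -m inch '0 0 1 0;0 0 1 0;0 0 1 0'|sed -n '2p;4p';python3 -m inch '0 0 1 0;0 0 1 0;0 0 1 0'|sed -n '2p;4p'
```

```text
eef_pos: [655.0, -111.1, 90.0]
force: [0.9, 0.2, -0.8]
eef_pos: [655.3, -111.2, 89.5]
force: [-0.2, -0.0, 1.1]
eef_pos: [655.6, -111.3, 89.5]
force: [-1.6, 0.4, 4.8]
```

The lid seated at the expected height (TCP 89.5 mm) with no jam. Releasing it and going to the tongs.

```bash
python3 -m inch '0 0 -1 0;0 0 -1 0;0 0 -1 0;0 0 -1 0' 34|tail -3;python3 -m inch '0 0 -8 0;0 0 -30 0;0 0 -60 0;0 0 -80 0;0 0 -90 0'|head -2;python3 - <<'E'
from h import *
im=cv2.imread("pics/top0.png");c=cam("top");hsv=cv2.cvtColor(im,cv2.COLOR_BGR2HSV)
m=((hsv[...,1]<90)&(hsv[...,2]>60)).astype(np.uint8);w=np.zeros_like(m);w[255:305,350:385]=1
v,u=np.nonzero(m*w);P=cast(c,np.c_[u,v],6)[:,:2];r=cv2.minAreaRect(np.float32(P));print(r)
go(448,-121,170,104)
E
```

```text
force: [0.5, 0.9, 0.1]
gripper_width: 33.7
finger_force: 0.0
clock: 31.53
eef_pos: [657.2, -111.7, 183.7]
((444.38885498046875, -121.06819152832031), (100.10934448242188, 25.61368179321289), 16.347129821777344)
go [206.5 -35.4  12.4] turn -0.370 rows 5.0 j6 -1.72
```

```bash
python3 -m inch '25 -4 0 -0.1;65 -11 0 -0.2;105 -18 0 -0.3;145 -25 5 -0.41;180 -31 10 -0.41'|head -2;python3 -m inch '7 0 6 0;14 0 12 0;20 0 15 0;20 0 15 0;20 0 15 0'|head -2;python3 -m inch '0 0 0 0;0 0 0 0;0 0 0 0;0 0 0 0'|head -2;cat > t.py <<'E'
from h import *
im,c=snap("wrist");s=arm.get_state();print(s["eef_pos"])
hsv=cv2.cvtColor(im,cv2.COLOR_BGR2HSV);m=((hsv[...,1]<90)&(hsv[...,2]>60)).astype(np.uint8)
P=[cast(c,proj(c,[(444.4,-121,6)])[0],6)]
u,v=proj(c,[(444.4,-121,6)])[0];w=np.zeros_like(m);cv2.circle(w,(int(u),int(v)),int(60*375/(s["eef_pos"][2]+125)),1,-1)
m=cv2.morphologyEx(m*w,cv2.MORPH_CLOSE,np.ones((3,3)))
k=max(cv2.findContours(m,cv2.RETR_EXTERNAL,2)[0],key=lambda k:cv2.minAreaRect(k)[1][0]*cv2.minAreaRect(k)[1][1])
r=cv2.minAreaRect(np.float32(cast(c,k[:,0],5)[:,:2]));print(u,v,cv2.boundingRect(k),r)
go(*r[0],20)
E
python3 t.py
```

```text
clock: 31.95
eef_pos: [470.0, -119.0, 168.5]
clock: 32.37
eef_pos: [454.5, -125.3, 154.4]
clock: 32.7
eef_pos: [454.0, -125.0, 154.4]
[ 453.83864458 -124.94128653  154.28377872]
322.6390937144058 212.77341144066366 (310, 140, 34, 132) ((441.1468200683594, -119.18203735351562), (100.88961791992188, 24.301769256591797), 16.19785499572754)
go [ 10.6   9.1 134.3] turn 0.000 rows 3.2 j6 -2.27
```

```bash
python3 -m inch '10 8 30 0;10 8 65 0;10 8 100 0;10 8 115 0;10 8 121 0'|head -2;python3 -m inch '0 0 0 0;0 0 0 0;0 0 0 0;0 0 0 0;0 0 0 0'|head -2;python3 - <<'E'
from h import *
go(441.3,-119.5,20,106.2)
E
```

```text
clock: 33.17
eef_pos: [438.7, -118.7, 29.9]
clock: 33.58
eef_pos: [442.9, -120.7, 34.6]
go [ 1.2  1.6 14.6] turn 0.002 rows 0.4 j6 -2.27
```

```bash
python3 -m inch '1 1 4 0;1 1 8 0;1 1 12 0;1 1 13 0;1 1 13 0'|sed -n '2p;4p';python3 -m inch '0 0 1 0;0 0 1 0;0 0 1 0'|sed -n '2p;4p';python3 -m inch '0 0 0 0;0 0 0 0;0 0 0 0;0 0 0 0;0 0 0 0' 12|tail -5;python3 -m inch '0 0 -2 0;0 0 -8 0;0 0 -12 0;0 0 -12 0'
```

```text
eef_pos: [439.6, -119.1, 19.4]
force: [0.8, -0.3, 0.1]
eef_pos: [440.3, -119.4, 19.1]
force: [0.1, 0.5, -0.4]
eef_pos: [440.7, -119.6, 19.5]
ee_rot: [-0.142, 0.99, -0.0, 0.0]
force: [-0.0, -0.1, 4.4]
gripper_width: 21.6
finger_force: 59.2
clock: 35.0
eef_pos: [440.9, -119.6, 32.0]
ee_rot: [-0.142, 0.99, -0.0, 0.001]
force: [0.4, -0.7, -0.0]
gripper_width: 21.7
finger_force: 58.8
```

```bash
python3 -m inch '0 0 -20 0.12;0 0 -50 0.24;0 0 -80 0.36;0 0 -100 0.48;0 0 -110 0.6'|head -2;python3 -m inch '0 0 0 0.12;0 0 0 0.24;0 0 0 0.36;0 0 0 0.48;0 0 0 0.6'|head -2;python3 -m inch '0 0 0 0.12;0 0 0 0.24;0 0 0 0.36;0 0 0 0.48;0 0 0 0.6'|head -2;python3 -m inch '0 0 0 0.1;0 0 0 0.174;0 0 0 0.174;0 0 0 0.174'|head -2;python3 - <<'E'
from h import *
print(tray(-78,-106));go(*tray(-78,-106),140,-6.9)
E
```

```text
clock: 35.42
eef_pos: [442.2, -120.2, 144.6]
clock: 35.83
eef_pos: [440.0, -119.3, 141.1]
clock: 36.25
eef_pos: [440.0, -119.3, 141.0]
clock: 36.58
eef_pos: [440.1, -119.3, 141.0]
[ 575.23042241 -102.86160482]
go [ 32.1 132.3   1. ] turn 0.003 rows 3.3 j6 -0.30
```

```bash
python3 -m inch '6 25 0 0;15 60 0 0;23 95 0 0;29 120 0 0;32 131 0 0'|head -2;python3 -m inch '0 0 0 0;0 0 0 0;0 0 0 0;0 0 0 0;0 0 0 0'|head -2;python3 - <<'E'
from h import *
go(*tray(-78,-106),27,-6.9)
im,c=snap("wrist","w18.png");im2,c2=snap("top","top1.png")
cv2.imwrite("pics/comp2.png",np.hstack([cv2.resize(im,(440,330)),cv2.resize(im2[120:270,230:415],(360,330),interpolation=2)]))
E
```

```text
clock: 37.0
eef_pos: [577.8, -103.0, 141.6]
clock: 37.42
eef_pos: [573.0, -103.2, 140.9]
go [  0.6   2.2 113.9] turn 0.001 rows 2.7 j6 -0.18
```

View pics/comp2.png

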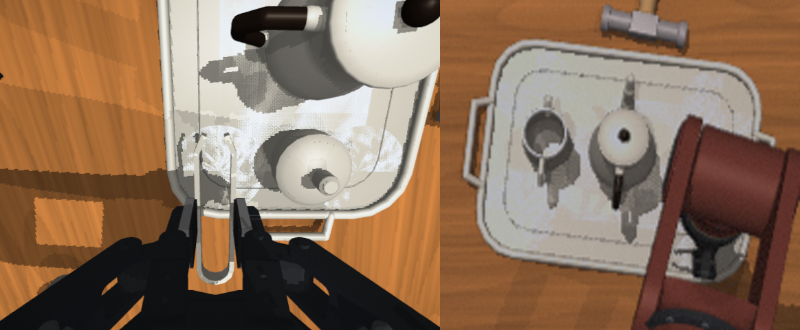

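The left picture shows the tongs held level and parallel to the tray, and the lid sitting flat on the bowl. In the right one the jug and pot are in line, handles towards the robot. Lowering the tongs.

```bash
python3 -m inch '0 2 20 0;0 2 50 0;0 2 80 0;0 2 98 0;0 2 105 0'|sed -n '2p;4p';python3 -m inch '0 0 0 0;0 0 0 0;0 0 0 0;0 0 0 0;0 0 0 0'|sed -n '2p;4p';python3 - <<'E'
from h import *
go(*tray(-78,-107),24,-6.9)
E
```

```text
eef_pos: [572.8, -102.7, 32.5]
force: [-0.2, -1.2, -0.2]
eef_pos: [577.6, -103.8, 38.0]
force: [-0.2, 0.3, -0.2]
go [-0.3 -2.5 13.9] turn 0.001 rows 0.3 j6 -0.18
```

```bash
python3 -m inch '0 0 4 0;0 0 8 0;0 0 10 0;0 0 11 0;0 0 11 0'|sed -n '2p;4p';python3 -m inch '0 0 1 0;0 0 1 0;0 0 1 0'|sed -n '2p;4p';python3 -m inch '0 0 1 0;0 0 1 0;0 0 1 0'|sed -n '2p;4p';python3 -m inch '0 0 1 0;0 0 1 0;0 0 1 0'|sed -n '2p;4p'
```

```text
eef_pos: [575.6, -103.3, 24.4]
force: [0.7, -0.6, -1.4]
eef_pos: [576.2, -103.4, 24.1]
force: [-0.2, 0.1, -0.7]
eef_pos: [576.4, -103.5, 23.6]
force: [-0.8, -0.9, 1.5]
eef_pos: [576.5, -103.5, 23.5]
force: [-3.0, 0.6, 8.0]
```

Contact is at the expected height. I'll release, retreat clear of everything and verify.

```bash
python3 -m inch '0 0 -1 0;0 0 -1 0;0 0 -1 0;0 0 -1 0' 34|tail -3;python3 -m inch '0 0 -5 0;0 0 -30 0;0 0 -70 0;0 0 -110 0;0 0 -150 0'|head -2;python3 -m inch '-5 -38 0 0;-10 -76 0 0;-15 -114 0 0;-20 -150 0 0;-20 -160 0 0'|head -2;python3 -m inch '0 0 0 0;0 0 0 0;0 0 0 0;0 0 0 0'|sed -n '2p;4p';python3 - <<'E'
from h import *
im,c=snap("top","top2.png");s,_=snap("side","side2.png")
cv2.imwrite("pics/final.png",np.hstack([cv2.resize(im[120:350,125:510],(440,263)),cv2.resize(s[130:420,190:490],(360,348))[:263]]))
a=np.vstack([cv2.resize(im[125:260,230:415],(400,292),interpolation=2)]);b=cv2.resize(s[130:420,210:500],(400,400),interpolation=2)
cv2.imwrite("pics/final.png",np.hstack([np.pad(a,((0,108),(0,0),(0,0))),b]))
E
```

```text
force: [0.9, 0.5, 1.1]
gripper_width: 33.9
finger_force: 0.0
clock: 40.27
eef_pos: [575.4, -103.2, 174.3]
clock: 40.68
eef_pos: [409.4, -103.1, 171.5]
eef_pos: [416.7, -104.7, 173.9]
force: [0.7, 0.6, -0.0]
```

View pics/final.png

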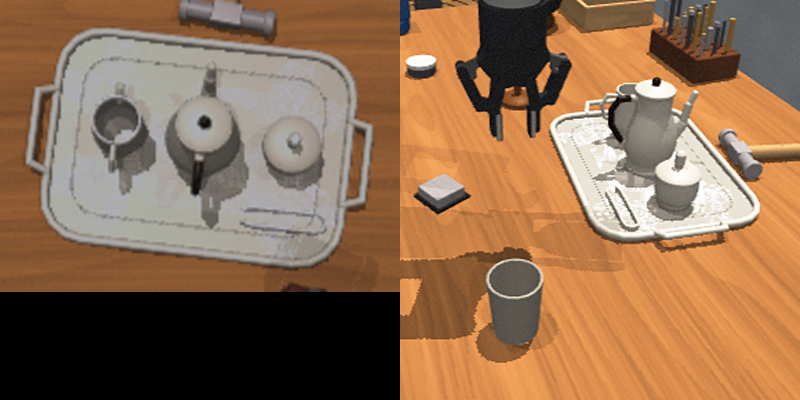

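The final views show jug, pot and lidded bowl upright and in line. The tongs lie flat at (283,221), midway between the bowl's front and the rim, and the tumbler and tin haven't moved.

```bash
python3 -c "
from plant import workorder
print(workorder.close_job())"
```

```text
the job is handed in; nothing more can be done
None
```

The coffee service is set out on the tray as asked and the job was handed in after about 41 s of the 122 s, with everything standing upright and the tumbler and tin untouched; no verdict came back.

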